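# Load a guest soap and hold the sprung drawer out at the red mark

## Task

Take the green soap from the compartment tray and drop it through the brass funnel of the white soap dispenser, with its drawer shut, so that it lands in the drawer. Then pull the spring-return drawer out by its black handle until the handle stands at the red mark, and keep holding it there for the guest: finish while still holding the handle, since the drawer springs back if let go. Leave the other soaps, the jar, the tagine base, the sugar bowl and the basket where they are.

Things in the scene. Friction and masses are not known exactly. Their poses are not given: they have to be found in the camera images.
- soap_green: The green guest soap: upright solid cylinder, 36 mm diameter, 34 mm tall, about 35 g, loose. Origin at the centre of its underside, z up along its axis.
- soap_white: White soap, same shape as the green one. Leave in its compartment.
- soap_clay: Terracotta-coloured soap, same shape as the green one. Leave in its compartment.
- tray: Fixed dark wooden tray, 80 mm (its x) by 214 mm (its y), walls 18 mm high and 4 mm thick, floor 4 mm thick, with three compartments in a row along its y, 70 mm apart; one soap stands near the middle of each and rises 20 mm above the walls. Which soap is where varies. Origin at the centre of its underside, on the work surface.
- dispenser: Fixed dispenser: white ceramic housing, 80 mm deep (35 mm ahead of the origin to 45 mm behind), 108 mm wide, 64 mm high, brass funnel on top, on a wooden base board 120 mm wide, 8 mm thick, reaching 220 mm ahead. Origin on the work surface straight below the funnel; its -x axis is the direction in which the drawer pulls out (roughly towards the robot), z up.
- funnel (a point): Centre of the funnel's mouth, 80 mm above the work surface. The mouth is round, about 64 mm inside, narrowing over 16 mm down to a hole about 44 mm wide that drops straight into the shut drawer's pocket; the pocket's floor is 67 mm below this point. Axes as the dispenser's.
- drawer (a joint): How far the drawer is pulled out, m: 0 shut, to 0.11 at its stop. A spring pulls it shut: about 2.4 N when shut, rising by 0.6 N per 10 mm. It starts shut.
- handle (a point): Grip point on the drawer's black handle: an upright paddle 12 mm thick along the pull, 44 mm wide, from 24 to 84 mm above the work surface; this point is 15 mm below its top. Moves with the drawer, 100 mm ahead of the pocket. Axes as the dispenser's. Behind it 53 mm of free room to the drawer's front panel (top at 53 mm), but for a bar 16 mm wide, top at 31 mm. A white pointer crosses its foot.
- pocket (a point): Centre of the drawer pocket's floor, 13 mm above the work surface; the pocket is an open box 42 by 42 mm inside with walls 18 mm above its floor. Moves with the drawer; straight below the funnel when the drawer is shut. Axes as the dispenser's.
- mark: The red mark: a stripe 14 mm wide across the base board with a red block at each end; its place along the board varies (the drawer must come out 60 to 85 mm). Origin on the board's top, 8 mm above the work surface, at the stripe's middle; axes as the dispenser's. The drawer is at the mark when the handle stands straight over the stripe's middle.
- jar: Green glass jar with toggle-clasp lid, 84 mm diameter, 124 mm tall, bystander. Origin at the centre of its underside.
- tagine: Clay tagine base, an open bowl 140 mm across and 45 mm high, bystander. Origin at the centre of its underside.
- sugar_bowl: White ceramic lidded sugar bowl, 90 mm diameter, 92 mm tall, bystander. Origin at the centre of its underside.
- basket: Empty orange plastic basket, 200 by 150 by 85 mm, bystander. Origin at the centre of its underside.

How it is judged:
On the way:
1. the green soap rests in the pocket of the shut drawer, let go (value of joint drawer below 0.006 m and horizontal distance between soap_green and pocket below 0.01 m and z of soap_green in the frame of pocket below 0.006 m and contact force between the fingers and soap_green below 0.2 N), for 0.2 s.
At the end, for the whole second after the job is handed in: The fingers hold the drawer still, its handle within 8 mm of the red mark's middle along the pull, and the green soap sits untouched on the floor of the drawer's pocket (x of handle in the frame of mark between -0.008 and 0.008 m and velocity of joint drawer between -0.01 and 0.01 m/s and contact force between the fingers and drawer above 1.5 N and horizontal distance between soap_green and pocket below 0.012 m and z of soap_green in the frame of pocket below 0.008 m and contact force between the fingers and soap_green below 0.2 N); the arm keeps its last pose, push and grip.
It fails at once if another soap is taken or knocked from its place (distance of any of soap_white, soap_clay from where it was at the start of the episode above 0.03 m).
It fails at once if a bystander is pushed away (distance of any of jar, tagine, sugar_bowl, basket from where it was at the start of the episode above 0.03 m).
It also fails if it takes over 48 s, if anything falls off the work surface, if the arm or the gripper's body presses on something with over 40 N, if the wrist force passes 120 N, or if a joint passes its speed limit or range.

## Robot

A 6-joint arm with a two-finger parallel gripper is mounted at the origin on the work surface. World frame = base frame: x ahead of the robot, y to its left, z up, the work surface at z = 0. Lengths are in m, angles in rad, forces in N, time in s.
With the tool pointing down it reaches from about 0.325 to 0.85 m from the base axis. Payload 4.4 kg.
Tool frame: the origin (TCP) lies midway between the tips of the shut fingers; the grasp point (between the pads) lies 19 mm behind it; z points along the fingers, x is the direction in which the jaws open and shut, and the axes are right-handed (so a half turn about z gives the same grasp; the last joint's range is limited). The gripper opens to 94 mm and grips with 3 to 60 N. Pads are 16 mm wide; open, the fingers measure 119 mm over their backs; the gripper's body (75 mm by 177 mm) begins 78 mm behind the grasp point.
Start: joints at [0.951, 0.207, 1.542, -0, 1.393, -0.15], TCP at [0.26, 0.513, 0.205] pointing down, gripper open.
Joint ranges: [-2.73, 2.73], [-0.86, 2.22], [0.23, 2.46], [-1.11, 4.25], [0.08, 2.63], [-2.82, 2.82]. Speed limits (rad/s): [2.79, 2.79, 3.14, 3.14, 3.14, 3.14].

## Interface

Orientations are given as a unit quaternion [x, y, z, w].
In Python, from cell import manip gives the robot as it stands.
- The arm moves only by the tool servo_tool, never from a script. Its argument "plan" is a list of rows, each a list of 3 entries, a list of its own where there are three numbers: the shift along the tool's x, y, z in m, then the turn, a rotation vector about the tool's x, y, z in rad, then the closure in counts, from 0 (fully open) to 255 (shut). A call has 1 to 8 rows; each row is the pose to reach, as a shift and turn from the pose measured when the call began, along the tool's axes at that moment; what a row does not reach only later rows make up. A row lasts 1/12 s, in which the tool goes at most 41.7 mm and 7.16 degrees, less where a joint would pass 70% of its speed; a pose out of reach is approached as far as the arm can. A call with a gripper value outside its range is refused whole. The fingers move at their own pace and stop on an object; the grip force is fixed at half the most. Time passes only in rows, so rows that repeat a pose let the fingers close. It gives the time, the measured TCP pose, the force and the opening at its end, in the units of the state.
- manip.sense(): the state, without advancing time (a new reading comes with each control period).
- manip.get_image(name): name is "scene" or "top" or "wrist"; returns (picture, depth): 480x640x3 uint8, blue, green, red; 480x640 float32, m along the optical axis (not along the pixel's ray), 0 where there is no reading.
- manip.get_calibration(name): a dict with "intrinsics" (3x3 intrinsics, pixels), "camera_from_world" (4x4, takes a point from world to camera coordinates). Camera axes: x right, y up, looking along -z (the intrinsics and any distortion apply to the point x, -y, -z); pixel columns grow to the right and rows downward; lengths in m; the calibration is good to about 2 mm. A picture is of the moment at which its call begins: read the wrist's pose just before it. get_calibration takes no time and is no camera call; for the wrist camera it gives the pose at the moment of the call.
- manip.sign_off(): hands the job in, once; it reports no verdict.
Trained networks look in the newest picture that a camera, given by its name, has taken for a name from the list of things; names that differ only in an ending like _2 or _b are one class to them, and where a whole thing is asked for, a point or a joint stands for the part that bears it (a point fixed in the world has none). Each returns a list of dicts, best first, with "p" (0 to 1); they miss things now and then, are a little off and sometimes report something else, mostly with a low value. They report only what shows in the picture. A call takes as long as a camera call.
- manip.boxes_of(camera, thing): "rect" ([centre column, centre row, width, height] in pixels, round what is visible of it).
- manip.outline_of(camera, thing): "pixels" (480x640 bool, what is visible of it) and "rect" ([centre column, centre row, width, height] in pixels, round what is visible of it).
- manip.mark_of(camera, thing): "pixel" ([column, row] in pixels: a listed point, or the origin of a listed thing).
The state is a dict: "clock": time; "joint_positions": joint angles; "qvel": joint speeds; "joint_efforts": joint torques, N m; "tcp_pos": TCP position; "tcp_rot": TCP orientation; "wrist_force": force on the tool from outside, world axes, zero at the start; "torque": the same for the moment, N m; "width": opening from 0.0 (shut) to 1.0 (fully open).
Only numpy, scipy, OpenCV 4.12 (cv2) and the standard library are available. Lean on these libraries where they do the work, as an engineer would, in place of code of your own. Each camera call takes 0.05 s, during which the arm holds its last target. There are 200 camera calls.

## Working session

There is one attempt and no reset: what is moved stays moved. The work goes in short steps, Python scripts to look and compute and a tool call to move; the robot and the scene stay as the last step left them, time stands still between calls to the robot, and variables do not carry over. Pictures are saved under pics/ and viewed, about 8 in all and at most 12, crops included, and the job is handed in when it is done.

Besides the shell and the picture viewer there is one more tool, called after ">>>" as name(argument=value, ...) on one line, values as JSON. servo_tool: Moves the arm, as the interface text tells. Its arguments: {"type":"object","properties":{"plan":{"type":"array","items":{"type":"array"}}},"required":["plan"]}

```bash
mkdir -p pics; cat > h.py <<'E'
import numpy as np, cv2
from cell import manip
from scipy.spatial.transform import Rotation as R
def ray(cam,px):
    c=manip.get_calibration(cam);K=np.array(c["intrinsics"]);T=np.array(c["camera_from_world"])
    d=np.linalg.inv(K)@[px[0],px[1],1];d=np.array([d[0],-d[1],-d[2]])
    Ti=np.linalg.inv(T);return Ti[:3,3],Ti[:3,:3]@d
def at_z(cam,px,z):
    o,d=ray(cam,px);return o+d*(z-o[2])/d[2]
def at_d(cam,px,depth):
    o,d=ray(cam,px);return o+d*depth
def totool(p):
    s=manip.sense();return R.from_quat(s["tcp_rot"]).inv().apply(np.array(p)-s["tcp_pos"])
E
python3 - <<'E'
from h import *
np.set_printoptions(precision=4,suppress=True)
s=manip.sense();print(s["clock"],s["tcp_pos"],R.from_quat(s["tcp_rot"]).as_matrix(),s["width"])
ims=[]
for c in("scene","top"):
    im,d=manip.get_image(c);np.save(c+"_d.npy",d);ims.append(im);cv2.imwrite(f"pics/{c}0.png",im)
    print(c,np.linalg.inv(np.array(manip.get_calibration(c)["camera_from_world"]))[:3,3])
Z=dict(soap_green=.004,funnel=.08,handle=.069,mark=.008,dispenser=0,tray=0)
for t,z in Z.items():
    for c in("scene","top"):
        for r in manip.mark_of(c,t)[:2]: print(t,c,round(r["p"],2),np.round(r["pixel"],1),at_z(c,r["pixel"],z))
print(manip.sense()["clock"])
E
```

```text
0.0 [0.2598 0.512  0.2043] [[ 0.4527  0.8917 -0.0013]
 [ 0.8917 -0.4527 -0.0018]
 [-0.0022 -0.0003 -1.    ]] 1.0018152613716773
scene [ 1.5426 -0.318   1.0316]
top [ 0.3862 -0.0432  1.148 ]
soap_green top 0.56 [291.2 214.2] [0.6353 0.0605 0.004 ]
funnel top 0.79 [386.  214.6] [ 0.6165 -0.1769  0.08  ]
handle top 0.66 [386.2 257.7] [ 0.5126 -0.1762  0.069 ]
handle top 0.35 [289.1 214.5] [0.6204 0.0598 0.069 ]
mark top 0.8 [387.3 289.2] [ 0.44   -0.1846  0.008 ]
dispenser top 0.8 [384.8 220.2] [ 0.6189 -0.1834  0.    ]
dispenser top 0.5 [142.4 230. ] [0.5957 0.453  0.    ]
tray top 0.7 [262.6 221.4] [0.6172 0.1358 0.    ]
0.7
```

View pics/top0.png

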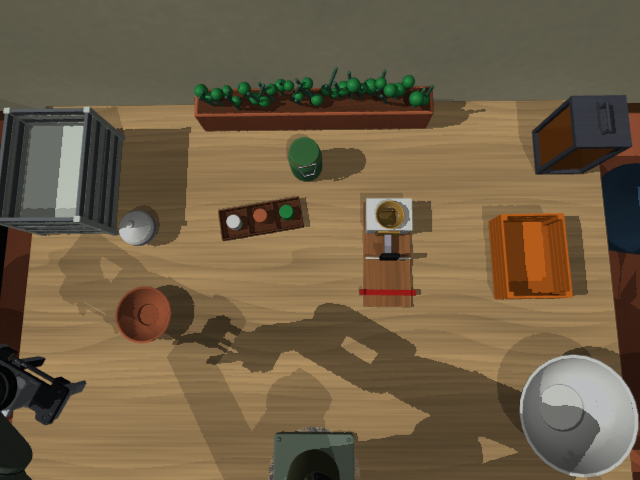

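View pics/scene0.png

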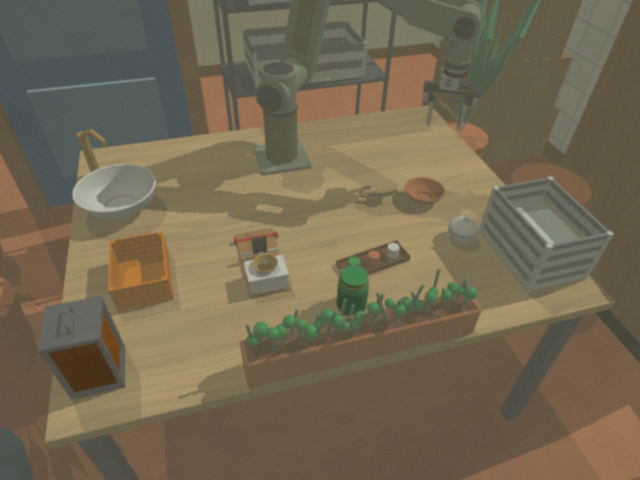

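```bash
python3 - <<'E'
from h import *
np.set_printoptions(precision=4,suppress=True)
im=cv2.imread("pics/top0.png");d=np.load("top_d.npy");hsv=cv2.cvtColor(im,cv2.COLOR_BGR2HSV)
def seg(m,x0,x1,y0,y1):
    k=np.zeros(m.shape,bool);k[y0:y1,x0:x1]=m[y0:y1,x0:x1];v,u=np.nonzero(k);return u,v
H,S,V=[hsv[...,i].astype(int) for i in range(3)]
def pts(u,v): return np.array([at_d("top",(a,b),d[b,a]) for a,b in zip(u,v)])
for n,m,b,z in [("green",(H>45)&(H<85)&(S>100),(272,305,198,228),.038),("clay",(H<12)&(S>120)&(V>130),(248,274,203,228),.038),("white",(S<60)&(V>150),(222,248,210,234),.038)]:
    u,v=seg(m,*b);p=pts(u,v);t=p[p[:,2]>.030];print(n,len(u),len(t),t.mean(0),(t.min(0)+t.max(0))/2,np.ptp(t,axis=0))
u,v=seg((H>40)&(H<90)&(S>80),285,325,130,185);p=pts(u,v);t=p[p[:,2]>.1];print("jar",t.mean(0),t.min(0),t.max(0))
u,v=seg(((H<6)|(H>174))&(S>180),350,425,280,302);p=pts(u,v);print("mark",p.mean(0),p.min(0),p.max(0)); l=np.polyfit(p[:,1],p[:,0],1);print("mark line slope",l)
u,v=seg(V<45,360,415,245,270);p=pts(u,v);t=p[(p[:,2]>.076)];print("handle",len(t),t.mean(0),t.min(0),t.max(0))
u,v=seg(V>-1,360,418,190,240);p=pts(u,v);t=p[(p[:,2]>.058)&(p[:,2]<.07)];r=cv2.minAreaRect((t[:,:2]*1000).astype(np.float32));print("housing",r)
t=p[(p[:,2]>.075)&(p[:,2]<.086)];print("funnel rim",len(t),(t.min(0)+t.max(0))/2,np.ptp(t,axis=0))
E
python3 -c "
import cv2
a=cv2.imread('pics/top0.png')[140:310,210:430];cv2.imwrite('pics/c0.png',cv2.resize(a,None,fx=3.4,fy=3.4,interpolation=cv2.INTER_CUBIC))"
```

```text
green 184 156 [0.6338 0.0712 0.0443] [0.5193 0.0228 0.5895] [0.2662 0.1321 1.117 ]
clay 127 127 [0.6248 0.1372 0.0465] [0.5144 0.0558 0.5896] [0.2564 0.1982 1.1168]
white 133 133 [0.6093 0.2045 0.0459] [0.507  0.0893 0.5903] [0.2415 0.265  1.1154]
jar [0.7617 0.0217 0.1257] [ 0.3862 -0.0432  0.1001] [0.8011 0.0572 1.148 ]
mark [ 0.4328 -0.184   0.0133] [ 0.3862 -0.2531  0.0019] [ 0.4406 -0.0432  1.148 ]
mark line slope [-0.001   0.4326]
handle 100 [ 0.5168 -0.1843  0.0823] [ 0.5106 -0.2058  0.0763] [ 0.523  -0.1622  0.0902]Traceback (most recent call last):
  File "<stdin>", line 13, in <module>
  File "<stdin>", line 7, in pts
  File "h.py", line 11, in at_d
    o,d=ray(cam,px);return o+d*depth
        ~~~^^^^^^^^
  File "h.py", line 5, in ray
    c=manip.get_calibration(cam);K=np.array(c["intrinsics"]);T=np.array(c["camera_from_world"])
ValueError: time passes only in moves, steps and waits
```

View pics/c0.png

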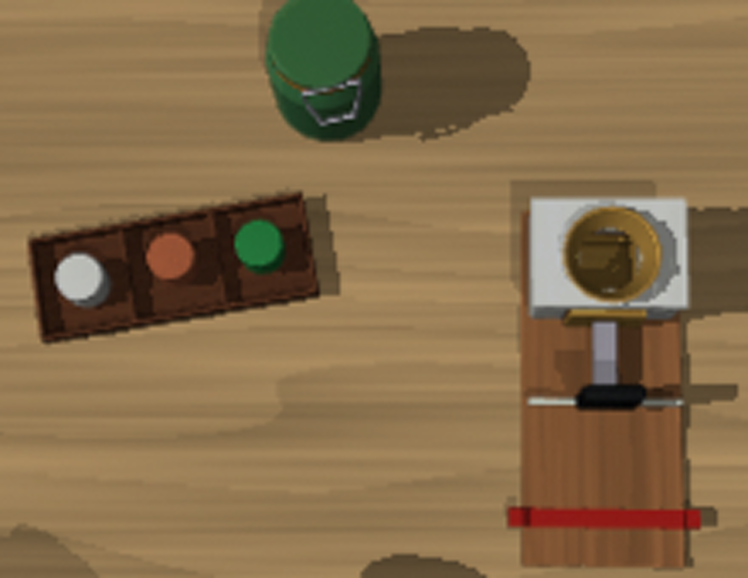

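```bash
python3 - <<'E'
from h import *
np.set_printoptions(precision=4,suppress=True)
im=cv2.imread("pics/top0.png");d=np.load("top_d.npy");hsv=cv2.cvtColor(im,cv2.COLOR_BGR2HSV)
H,S,V=[hsv[...,i].astype(int) for i in range(3)]
c=manip.get_calibration("top");Ki=np.linalg.inv(c["intrinsics"]);Ti=np.linalg.inv(c["camera_from_world"])
v,u=np.mgrid[:480,:640];D=np.stack([u,v,np.ones_like(u)],-1)@Ki.T*[1,-1,-1]
P=(D*d[...,None])@Ti[:3,:3].T+Ti[:3,3]
def seg(m,x0,x1,y0,y1,z0,z1):
    k=np.zeros(m.shape,bool);k[y0:y1,x0:x1]=m[y0:y1,x0:x1];return P[k&(P[...,2]>z0)&(P[...,2]<z1)]
def show(n,t): print(n,len(t),"mean",t.mean(0),"mid",(t.min(0)+t.max(0))/2,"ext",np.ptp(t,axis=0))
show("green",seg((H>45)&(H<85)&(S>100),272,305,198,228,.033,.044))
show("clay",seg((H<12)&(S>120)&(V>110),248,274,203,228,.033,.044))
show("white",seg((S<60)&(V>120),222,248,210,234,.033,.044))
show("jar",seg((H>40)&(H<90)&(S>80),285,325,130,185,.115,.13))
t=seg(((H<6)|(H>174))&(S>180),350,425,280,302,.0,.04);show("mark",t);print(np.polyfit(t[:,1],t[:,0],1))
t=seg(V<60,360,415,245,270,.076,.09);show("handle",t);print(np.polyfit(t[:,1],t[:,0],1))
A=V>-1
t=seg(A,360,418,190,240,.058,.07);print("housing",cv2.minAreaRect((t[:,:2]*1000).astype(np.float32)))
show("funnel",seg(A,360,418,190,240,.074,.086))
E
```

```text
green 148 mean [0.6358 0.0721 0.0374] mid [0.6355 0.0721 0.0374] ext [0.0338 0.0335 0.0084]
clay 133 mean [0.6267 0.1383 0.0378] mid [0.6268 0.1386 0.0381] ext [0.0316 0.0341 0.0094]
white 140 mean [0.6109 0.2066 0.0375] mid [0.6109 0.2069 0.0381] ext [0.0317 0.034  0.0101]
jar 683 mean [0.7635 0.0218 0.1233] mid [0.7649 0.0221 0.1235] ext [0.0725 0.0702 0.0117]
mark 294 mean [ 0.4329 -0.1845  0.0094] mid [ 0.4329 -0.1842  0.0116] ext [0.0155 0.1378 0.0193]
[0.0122 0.4352]
handle 101 mean [ 0.5168 -0.1841  0.0823] mid [ 0.5168 -0.184   0.0825] ext [0.0124 0.0436 0.0125]
[0.0224 0.5209]
housing ((621.2919921875, -185.0474090576172), (111.78411102294922, 82.40340423583984), 88.49763488769531)
funnel 213 mean [ 0.6195 -0.1866  0.0779] mid [ 0.6172 -0.1852  0.0786] ext [0.0682 0.0707 0.0091]
```

>>> servo_tool(plan=[[[-0.016,0.038,0],[0,0,0],60],[[-0.032,0.076,0],[0,0,0],60],[[-0.048,0.115,0],[0,0,0],60],[[-0.064,0.153,0],[0,0,0],60],[[-0.08,0.191,0],[0,0,0],60],[[-0.096,0.23,0],[0,0,0],60],[[-0.111,0.267,0],[0,0,0],60],[[-0.127,0.305,0],[0,0,0],60]])

```text
clock: 1.37
tcp_pos: [0.4759, 0.2598, 0.2058]
tcp_rot: [0.852, 0.523, 0.0, -0.0]
wrist_force: [0.3, 0.6, 0.3]
width: 0.765
```

>>> servo_tool(plan=[[[-0.016,0.038,0.01],[0,0,0],60],[[-0.032,0.076,0.02],[0,0,0],60],[[-0.048,0.115,0.03],[0,0,0],60],[[-0.064,0.153,0.04],[0,0,0],60],[[-0.08,0.191,0.05],[0,0,0],60],[[-0.095,0.228,0.06],[0,0,0],60],[[-0.095,0.228,0.06],[0,0,0],60],[[-0.095,0.228,0.06],[0,0,0],60]])

```text
clock: 2.03
tcp_pos: [0.6368, 0.0694, 0.1443]
tcp_rot: [0.853, 0.521, -0.0, -0.001]
wrist_force: [0.1, 0.1, -0.9]
width: 0.768
```

```bash
python3 - <<'E'
from h import *
np.set_printoptions(precision=4,suppress=True)
s=manip.sense();print(s["clock"],s["tcp_pos"],s["width"])
im,d=manip.get_image("wrist");cv2.imwrite("pics/w1.png",im)
hsv=cv2.cvtColor(im,cv2.COLOR_BGR2HSV);H,S,V=[hsv[...,i].astype(int) for i in range(3)]
c=manip.get_calibration("wrist");Ki=np.linalg.inv(c["intrinsics"]);Ti=np.linalg.inv(c["camera_from_world"])
v,u=np.mgrid[:480,:640];D=np.stack([u,v,np.ones_like(u)],-1)@Ki.T*[1,-1,-1]
P=(D*d[...,None])@Ti[:3,:3].T+Ti[:3,3]
m=(H>45)&(H<85)&(S>100)&(P[...,2]>.034)&(P[...,2]<.042)
t=P[m];print(len(t),t.mean(0),np.median(t,0));t=t[np.hypot(t[:,0]-.636,t[:,1]-.072)<.03]
print("circle",cv2.minEnclosingCircle((t[:,:2]*1000).astype(np.float32)),t.mean(0))
print("tool delta",totool([*t.mean(0)[:2],.02]))
E
```

```text
2.0333 [0.6368 0.0694 0.1443] 0.7681949794657852
1672 [0.6363 0.0724 0.0386] [0.6362 0.0725 0.0387]
circle ((636.8134765625, 71.87405395507812), 17.86029624938965) [0.6362 0.0725 0.0386]
tool delta [ 0.0011 -0.0002  0.125 ]
```

View pics/w1.png

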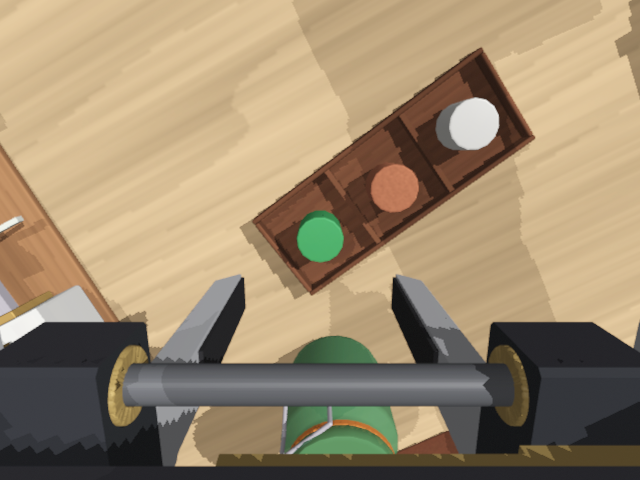

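>>> servo_tool(plan=[[[0.001,0,0.03],[0,0,0],60],[[0.001,0,0.06],[0,0,0],60],[[0.001,0,0.085],[0,0,0],60],[[0.001,0,0.105],[0,0,0],60],[[0.001,0,0.117],[0,0,0],60],[[0.001,0,0.122],[0,0,0],60],[[0.001,0,0.122],[0,0,0],60],[[0.001,0,0.122],[0,0,0],60]])

```text
clock: 2.75
tcp_pos: [0.6372, 0.0731, 0.0245]
tcp_rot: [0.853, 0.523, 0.001, -0.0]
wrist_force: [-0.4, -0.0, 0.5]
width: 0.767
```

>>> servo_tool(plan=[[[0,0,0.003],[0,0,0],60],[[0,0,0.003],[0,0,0],120],[[0,0,0.003],[0,0,0],180],[[0,0,0.003],[0,0,0],200],[[0,0,0.003],[0,0,0],200],[[0,0,0.003],[0,0,0],200],[[0,0,0.003],[0,0,0],200],[[0,0,0.003],[0,0,0],200]])

```text
clock: 3.42
tcp_pos: [0.6372, 0.0729, 0.0216]
tcp_rot: [0.853, 0.523, 0.001, -0.0]
wrist_force: [-1.1, -0.4, 0.3]
width: 0.375
```

>>> servo_tool(plan=[[[0,0,-0.015],[0,0,0],220],[[0,0,-0.04],[0,0,0],220],[[0,0,-0.07],[0,0,0],220],[[0,0,-0.1],[0,0,0],220],[[0,0,-0.125],[0,0,0],220],[[0,0,-0.14],[0,0,0],220],[[0,0,-0.14],[0,0,0],220]])

```text
clock: 4.0
tcp_pos: [0.6402, 0.0727, 0.1667]
tcp_rot: [0.853, 0.523, 0.005, 0.002]
wrist_force: [-0.0, 1.0, -0.4]
width: 0.374
```

>>> servo_tool(plan=[[[-0.02,0.008,0],[0,0,0.12],220],[[-0.055,0.022,0],[0,0,0.24],220],[[-0.09,0.036,0],[0,0,0.36],220],[[-0.125,0.05,0],[0,0,0.48],220],[[-0.16,0.064,0],[0,0,0.6],220],[[-0.195,0.078,0],[0,0,0.72],220],[[-0.225,0.09,0],[0,0,0.84],220],[[-0.241,0.096,0],[0,0,0.96],220]])

```text
clock: 4.67
tcp_pos: [0.6148, -0.1893, 0.1641]
tcp_rot: [0.998, 0.065, 0.004, -0.0]
wrist_force: [0.5, 0.5, 0.1]
width: 0.376
```

>>> servo_tool(plan=[[[0,0,0],[0,0,0.1],220],[[0,0,0],[0,0,0.15],220],[[0,0,0],[0,0,0.15],220],[[0,0,0],[0,0,0.15],220]])

```text
clock: 5.0
tcp_pos: [0.6139, -0.1891, 0.1623]
tcp_rot: [1.0, -0.009, 0.002, -0.001]
wrist_force: [0.2, 0.0, -0.6]
width: 0.377
```

```bash
cat >> h.py <<'E'
def cloud(cam):
    im,d=manip.get_image(cam);hsv=cv2.cvtColor(im,cv2.COLOR_BGR2HSV)
    c=manip.get_calibration(cam);Ki=np.linalg.inv(c["intrinsics"]);Ti=np.linalg.inv(c["camera_from_world"])
    v,u=np.mgrid[:480,:640];D=np.stack([u,v,np.ones_like(u)],-1)@Ki.T*[1,-1,-1]
    P=(D*d[...,None])@Ti[:3,:3].T+Ti[:3,3];P[d==0]=np.nan
    return im,[hsv[...,i].astype(int) for i in range(3)],P
E
python3 - <<'E'
from h import *
np.set_printoptions(precision=4,suppress=True)
s=manip.sense();print(s["clock"],s["tcp_pos"],R.from_quat(s["tcp_rot"]).as_matrix())
for cam in("wrist","top"):
    im,(H,S,V),P=cloud(cam);cv2.imwrite(f"pics/{cam}2.png",im);np.save(cam+"2P.npy",P)
    near=np.hypot(P[...,0]-.617,P[...,1]+.185)<.045
    m=near&(P[...,2]>.075)&(P[...,2]<.085);t=P[m];print(cam,"rim",len(t),t.mean(0) if len(t) else 0, (t.min(0)+t.max(0))/2 if len(t) else 0)
    m=near&(H>45)&(H<85)&(S>100)&(P[...,2]>.1);t=P[m];print("soap",len(t),t.mean(0),t.min(0),t.max(0))
    for r in manip.mark_of(cam,"funnel")[:2]+manip.mark_of(cam,"handle")[:1]: print(r["p"],r["pixel"],at_z(cam,r["pixel"],.08))
E
```

```text
5.0 [ 0.6139 -0.1891  0.1623] [[ 0.9998 -0.0182  0.005 ]
 [-0.0182 -0.9998  0.0019]
 [ 0.0049 -0.002  -1.    ]]
wrist rim 1936 [ 0.6193 -0.178   0.079 ] [ 0.6182 -0.1837  0.0788]
soap 5502 [ 0.615  -0.1861  0.1759] [ 0.5972 -0.2078  0.1457] [ 0.6326 -0.172   0.1811]
0.66 [322.5, 245.8] [ 0.6193 -0.1873  0.08  ]
0.43 [317.0, 283.1] [ 0.615  -0.2147  0.08  ]
0.71 [183.8, 240.1] [ 0.5235 -0.1815  0.08  ]
top rim 48 [ 0.637  -0.164   0.0787] [ 0.6338 -0.1665  0.0793]<stdin>:8: RuntimeWarning: Mean of empty slice.
  ret = um.true_divide(
Traceback (most recent call last):
ValueError: zero-size array to reduction operation minimum which has no identity
```

View pics/wrist2.png

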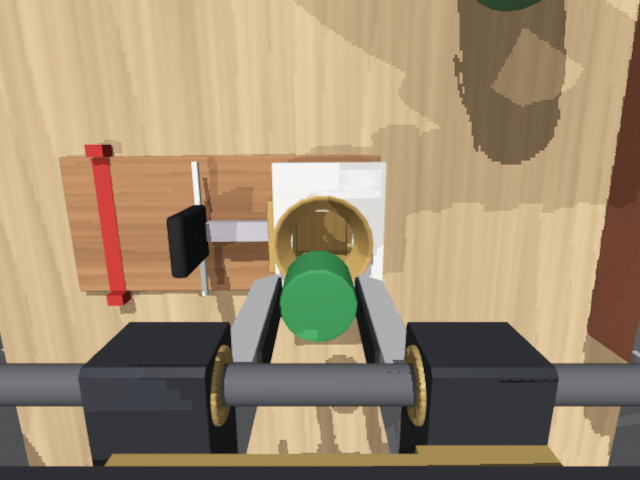

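```bash
python3 - <<'E'
from h import *
from scipy.optimize import least_squares
np.set_printoptions(precision=4,suppress=True)
P=np.load("wrist2P.npy");im=cv2.imread("pics/wrist2.png");hsv=cv2.cvtColor(im,cv2.COLOR_BGR2HSV);H,S=hsv[...,0],hsv[...,1]
near=np.hypot(P[...,0]-.617,P[...,1]+.185)<.05
g=near&(H>45)&(H<85)&(S>100)&(P[...,2]>.1)
t=P[g];top=t[t[:,2]>t[:,2].max()-.004];print("soaptop",top.mean(0),cv2.minEnclosingCircle((top[:,:2]*1000).astype(np.float32)))
lo=t[(t[:,2]<.172)&(t[:,2]>.15)]
f=least_squares(lambda q:np.hypot(lo[:,0]-q[0],lo[:,1]-q[1])-.018,[.615,-.186]);print("soap side fit",f.x,np.abs(f.fun).mean())
k=near&(P[...,2]>.0785)&(P[...,2]<.084)&~g;r=P[k]
f=least_squares(lambda q:np.hypot(r[:,0]-q[0],r[:,1]-q[1])-q[2],[.617,-.185,.034],loss="soft_l1",f_scale=.001);print("rim",f.x,len(r),np.abs(f.fun).mean())
b=(H>12)&(H<28)&(S>110)&near&(P[...,2]>.066)&(P[...,2]<.076);r=P[b];rr=r[:,2]
f=least_squares(lambda q:np.hypot(r[:,0]-q[0],r[:,1]-q[1])-(.022+(rr-.064)*.010/.016),[.617,-.185],loss="soft_l1",f_scale=.001);print("cone",f.x,len(r),np.abs(f.fun).mean())
E
```

```text
soaptop [ 0.6149 -0.1888  0.179 ] ((614.8823852539062, -189.778564453125), 17.979724884033203)
soap side fit [ 0.6148 -0.1903] 0.0001525320026811123
rim [ 0.6181 -0.1871  0.0332] 1289 0.0010482221006504302
cone [ 0.6182 -0.1872] 1418 0.0003930650621910493
```

>>> servo_tool(plan=[[[0.003,-0.003,0.02],[0,0,0],220],[[0.003,-0.003,0.045],[0,0,0],220],[[0.003,-0.003,0.065],[0,0,0],220],[[0.003,-0.003,0.075],[0,0,0],220],[[0.003,-0.003,0.079],[0,0,0],220],[[0.003,-0.003,0.079],[0,0,0],220],[[0.003,-0.003,0.079],[0,0,0],220]])

```text
clock: 5.78
tcp_pos: [0.6191, -0.186, 0.0858]
tcp_rot: [1.0, -0.009, 0.004, -0.0]
wrist_force: [0.2, 0.8, -0.4]
width: 0.376
```

>>> servo_tool(plan=[[[-0.002,0,0.003],[0,-0.007,0],220],[[-0.002,0,0.003],[0,-0.007,0],220],[[-0.002,0,0.003],[0,-0.007,0],220],[[-0.002,0,0.003],[0,-0.007,0],220]])

```text
clock: 6.12
tcp_pos: [0.6176, -0.1862, 0.0835]
tcp_rot: [1.0, -0.009, 0.001, 0.0]
wrist_force: [0.3, -0.6, -1.0]
width: 0.374
```

```bash
python3 - <<'E'
from h import *
from scipy.optimize import least_squares
np.set_printoptions(precision=4,suppress=True)
s=manip.sense();print(s["clock"],s["tcp_pos"],R.from_quat(s["tcp_rot"]).as_matrix())
im,(H,S,V),P=cloud("wrist");cv2.imwrite("pics/wrist3.png",im)
near=np.hypot(P[...,0]-.617,P[...,1]+.185)<.05
g=near&(H>45)&(H<85)&(S>100)
t=P[g];lo=t[(t[:,2]<.094)];print("soap z",np.nanpercentile(t[:,2],[1,99]))
f=least_squares(lambda q:np.hypot(lo[:,0]-q[0],lo[:,1]-q[1])-.018,[.615,-.186]);print("soap side fit",f.x,np.abs(f.fun).mean(),len(lo))
b=(H>12)&(H<28)&(S>110)&near&(P[...,2]>.066)&(P[...,2]<.076);r=P[b];rr=r[:,2]
f=least_squares(lambda q:np.hypot(r[:,0]-q[0],r[:,1]-q[1])-(.022+(rr-.064)*.010/.016),[.617,-.185],loss="soft_l1",f_scale=.001);print("cone",f.x,len(r),np.abs(f.fun).mean())
E
```

```text
6.1167 [ 0.6176 -0.1862  0.0835] [[ 0.9998 -0.0176  0.0028]
 [-0.0176 -0.9998 -0.0002]
 [ 0.0028  0.0002 -1.    ]]
soap z [0.0689 0.1011]
soap side fit [ 0.6182 -0.1877] 0.0003062478119759763 969
cone [ 0.6178 -0.1869] 1651 0.0004962510106524411
```

View pics/wrist3.png

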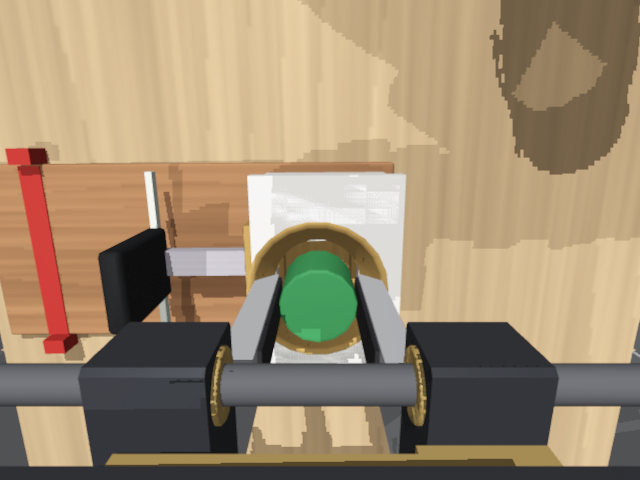

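>>> servo_tool(plan=[[[0,-0.001,0],[0,0,0],220],[[0,-0.001,0],[0,0,0],60],[[0,-0.001,0],[0,0,0],60],[[0,-0.001,0],[0,0,0],60],[[0,-0.001,0],[0,0,0],60],[[0,-0.001,-0.02],[0,0,0],60],[[0,-0.001,-0.05],[0,0,0],60],[[0,-0.001,-0.07],[0,0,0],60]])

```text
clock: 6.83
tcp_pos: [0.6177, -0.1853, 0.155]
tcp_rot: [1.0, -0.009, 0.002, 0.0]
wrist_force: [0.3, 0.1, 0.9]
width: 0.761
```

```bash
python3 - <<'E'
from h import *
np.set_printoptions(precision=4,suppress=True)
s=manip.sense();print(s["clock"],s["tcp_pos"],s["width"])
im,(H,S,V),P=cloud("wrist");cv2.imwrite("pics/wrist4.png",im)
near=np.hypot(P[...,0]-.617,P[...,1]+.185)<.05
g=near&(H>45)&(H<85)&(S>100);t=P[g];print("soap",len(t),np.nanmedian(t,0),np.nanmin(t,0),np.nanmax(t,0))
k=(V<60)&(S<120)&(np.hypot(P[...,0]-.517,P[...,1]+.185)<.05)&(P[...,2]>.03)&(P[...,2]<.09);t=P[k];print("handle",np.nanmin(t,0),np.nanmax(t,0));u=t[t[:,2]>.081];print("top",u.mean(0),np.polyfit(u[:,1],u[:,0],1))
k=((H<6)|(H>174))&(S>170)&(P[...,2]<.012)&(P[...,2]>.004)&(np.abs(P[...,1]+.185)<.055)&(np.abs(P[...,0]-.43)<.04);t=P[k];print("mark",len(t),t.mean(0),np.ptp(t,axis=0),np.polyfit(t[:,1],t[:,0],1))
E
```

```text
6.8333 [ 0.6177 -0.1853  0.155 ] 0.7608448966884825
soap 1656 [ 0.6228 -0.1867  0.0522] [ 0.6055 -0.2111  0.0179] [ 0.6419 -0.1672  0.0712]
handle [ 0.5171 -0.2093  0.0306] [ 0.5285 -0.1659  0.0899]
top [ 0.5235 -0.1864  0.0873] [0.0048 0.5244]
mark 356 [ 0.4378 -0.1765  0.0116] [0.0145 0.1097 0.0021] [0.0052 0.4388]
```

View pics/wrist4.png

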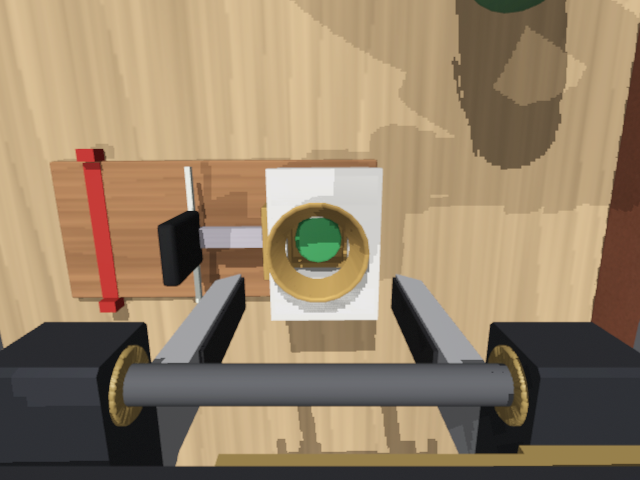

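>>> servo_tool(plan=[[[-0.03,0.001,0],[0,0,0],60],[[-0.065,0.001,0],[0,0,0],60],[[-0.09,0.002,0],[0,0,0],60],[[-0.101,0.002,0],[0,0,0],60],[[-0.101,0.002,0],[0,0,0],60],[[-0.101,0.002,0.02],[0,0,0],60],[[-0.101,0.002,0.03],[0,0,0],60],[[-0.101,0.002,0.03],[0,0,0],60]])

```text
clock: 7.55
tcp_pos: [0.5185, -0.1858, 0.1261]
tcp_rot: [1.0, -0.009, 0.003, 0.001]
wrist_force: [-0.4, 0.3, -0.7]
width: 0.765
```

>>> servo_tool(plan=[[[0,0,0],[0,0,0],60],[[0,0,0],[0,0,0],60]])

```text
clock: 7.72
tcp_pos: [0.5188, -0.1856, 0.1257]
tcp_rot: [1.0, -0.009, 0.003, 0.0]
wrist_force: [-0.3, -0.2, -0.3]
width: 0.766
```

```bash
cat > m.py <<'E'
from h import *
np.set_printoptions(precision=4,suppress=True)
s=manip.sense();print(s["clock"],s["tcp_pos"],s["width"],s["wrist_force"],R.from_quat(s["tcp_rot"]).as_rotvec())
for cam in("wrist","top"):
    im,(H,S,V),P=cloud(cam);cv2.imwrite(f"pics/{cam}_{s['clock']:.2f}.png",im)
    x,y,z=P[...,0],P[...,1],P[...,2]
    k=(V<60)&(S<120)&(abs(y+.185)<.03)&(x<.535)&(x>.41)&(z>.03)&(z<.092);t=P[k]
    if len(t):print(cam,"handle",np.nanmin(t,0),np.nanmax(t,0));u=t[t[:,2]>.078];print("  top",len(u),u.mean(0),np.ptp(u,axis=0))
    k=((H<6)|(H>174))&(S>170)&(z<.014)&(z>.002)&(abs(y+.185)<.055)&(abs(x-.43)<.04);t=P[k]
    if len(t):print("  mark",len(t),t.mean(0),np.ptp(t,axis=0),np.polyval(np.polyfit(t[:,1],t[:,0],1),-.185))
    k=(H>45)&(H<85)&(S>100)&(abs(y+.185)<.03)&(x>.5)&(x<.65)&(z<.06);t=P[k]
    if len(t):print("  soap",len(t),np.median(t,0),np.nanmin(t,0),np.nanmax(t,0))
E
python3 m.py
```

```text
7.7167 [ 0.5188 -0.1856  0.1257] 0.7661173712046982 [-0.2557 -0.2351 -0.2821] [ 3.1408 -0.0269  0.009 ]
wrist handle [ 0.5128 -0.2075  0.0301] [ 0.5244 -0.1642  0.0862]
  top 1299 [ 0.5186 -0.1847  0.084 ] [0.0114 0.0431 0.008 ]
  mark 2088 [ 0.4343 -0.1754  0.0093] [0.0149 0.1006 0.0046] 0.43411791930551746
  soap 1819 [ 0.6196 -0.1863  0.0475] [ 0.602  -0.2088  0.0223] [ 0.6431 -0.1693  0.0498]
top handle [ 0.5111 -0.1774  0.0351] [ 0.5227 -0.1624  0.0896]
  top 26 [ 0.5171 -0.1688  0.0831] [0.0103 0.012  0.0108]
  mark 57 [ 0.433  -0.2269  0.0083] [0.0129 0.0321 0.0108] 0.44113355576061086
  soap 23 [ 0.6227 -0.1711  0.0464] [ 0.6105 -0.1764  0.0439] [ 0.6289 -0.1681  0.0533]
```

>>> servo_tool(plan=[[[-0.001,0,0.025],[0,-0.005,0],60],[[-0.001,0,0.05],[0,-0.005,0],60],[[-0.001,0,0.068],[0,-0.005,0],60],[[-0.001,0,0.077],[0,-0.005,0],60],[[-0.001,0,0.077],[0,-0.005,0],60],[[-0.001,0,0.077],[0,-0.005,0],60],[[-0.001,0,0.077],[0,-0.005,0],60]])

```text
clock: 8.4
tcp_pos: [0.5201, -0.1868, 0.051]
tcp_rot: [1.0, -0.009, 0.002, 0.001]
wrist_force: [0.5, -0.5, -0.2]
width: 0.764
```

>>> servo_tool(plan=[[[0,0,0.001],[0,0,0],150],[[0,0,0.001],[0,0,0],200],[[0,0,0.001],[0,0,0],255],[[0,0,0.001],[0,0,0],255],[[0,0,0.001],[0,0,0],255],[[0,0,0.001],[0,0,0],255],[[0,0,0.001],[0,0,0],255],[[0,0,0.001],[0,0,0],255]])

```text
clock: 9.07
tcp_pos: [0.52, -0.1867, 0.0499]
tcp_rot: [1.0, -0.009, 0.002, 0.001]
wrist_force: [-0.0, 0.1, -0.6]
width: 0.232
```

>>> servo_tool(plan=[[[0,0,0],[0,0,0],255],[[0,0,0],[0,0,0],255],[[0,0,0],[0,0,0],255],[[0,0,0],[0,0,0],255],[[0,0,0],[0,0,0],255]])

```text
clock: 9.48
tcp_pos: [0.5173, -0.1866, 0.0497]
tcp_rot: [1.0, -0.008, -0.001, 0.001]
wrist_force: [-7.4, -0.9, 4.7]
width: 0.126
```

>>> servo_tool(plan=[[[-0.006,0,0],[0,0,0],255],[[-0.016,0,0],[0,0,0],255],[[-0.028,0,0],[0,0,0],255],[[-0.04,0,0],[0,0,0],255],[[-0.052,0,0],[0,0,0],255],[[-0.064,0,0],[0,0,0],255],[[-0.075,0,0],[0,0,0],255],[[-0.081,0,0],[0,0,0],255]])

```text
clock: 10.15
tcp_pos: [0.4366, -0.1857, 0.0498]
tcp_rot: [1.0, -0.008, 0.001, 0.002]
wrist_force: [6.9, -1.7, -7.6]
width: 0.126
```

>>> servo_tool(plan=[[[0,0,0],[0,0,0],255],[[0,0,0],[0,0,0],255],[[0,0,0],[0,0,0],255],[[0,0,0],[0,0,0],255]])

```text
clock: 10.48
tcp_pos: [0.4375, -0.1857, 0.0497]
tcp_rot: [1.0, -0.008, 0.003, 0.002]
wrist_force: [7.5, 0.9, -5.1]
width: 0.123
```

```bash
python3 m.py; ls pics
```

```text
10.4833 [ 0.4375 -0.1857  0.0497] 0.12349875212514345 [ 7.4697  0.8558 -5.0654] [ 3.1374 -0.0265  0.0091]
wrist handle [ 0.4312 -0.2054  0.03  ] [ 0.4463 -0.1628  0.092 ]
  top 2921 [ 0.4384 -0.1822  0.0835] [0.0144 0.0424 0.0138]
  mark 1287 [ 0.4313 -0.1545  0.009 ] [0.0094 0.1097 0.0046] 0.42960722917730904
  soap 5277 [ 0.5341 -0.1809  0.0466] [ 0.5205 -0.2068  0.0081] [ 0.5781 -0.1668  0.0497]
  mark 4 [ 0.4336 -0.1315  0.0084] [0.005  0.0024 0.0039] 0.49034875624466784
  soap 43 [ 0.5493 -0.1817  0.046 ] [ 0.5382 -0.201   0.0143] [ 0.5592 -0.1652  0.0502]
c0.png
scene0.png
top0.png
top2.png
top_10.48.png
top_7.72.png
w1.png
wrist2.png
wrist3.png
wrist4.png
wrist_10.48.png
wrist_7.72.png
```

>>> servo_tool(plan=[[[-0.002,0,0],[0,0,0],255],[[-0.004,0,0],[0,0,0],255],[[-0.004,0,0],[0,0,0],255],[[-0.004,0,0],[0,0,0],255],[[-0.004,0,0],[0,0,0],255],[[-0.004,0,0],[0,0,0],255],[[-0.004,0,0],[0,0,0],255]])

```text
clock: 11.17
tcp_pos: [0.4347, -0.1857, 0.0497]
tcp_rot: [1.0, -0.009, 0.005, 0.002]
wrist_force: [7.0, -0.1, -5.2]
width: 0.127
```

```bash
sed -i 's#cv2.imwrite(f"pics/{cam}_.*#cv2.imwrite(f"pics/{cam}_end.png",im)#' m.py; python3 m.py
```

```text
11.1667 [ 0.4347 -0.1857  0.0497] 0.1270632034118149 [ 6.9977 -0.1269 -5.1832] [ 3.1369 -0.0269  0.0144]
wrist handle [ 0.4281 -0.2047  0.0301] [ 0.443  -0.1628  0.092 ]
  top 2945 [ 0.4354 -0.1822  0.0836] [0.0146 0.0418 0.014 ]
  mark 1034 [ 0.4326 -0.1505  0.0089] [0.0137 0.0573 0.0049] 0.43048634189083723
  soap 5248 [ 0.5312 -0.1809  0.0466] [ 0.5175 -0.2017  0.0079] [ 0.5751 -0.1668  0.0491]
  mark 3 [ 0.4296 -0.1315  0.0102] [0.0025 0.0025 0.0012] 0.4576816688355736
  soap 43 [ 0.5468 -0.1816  0.046 ] [ 0.5329 -0.1988  0.0104] [ 0.5555 -0.1649  0.0511]
```

View pics/wrist_end.png

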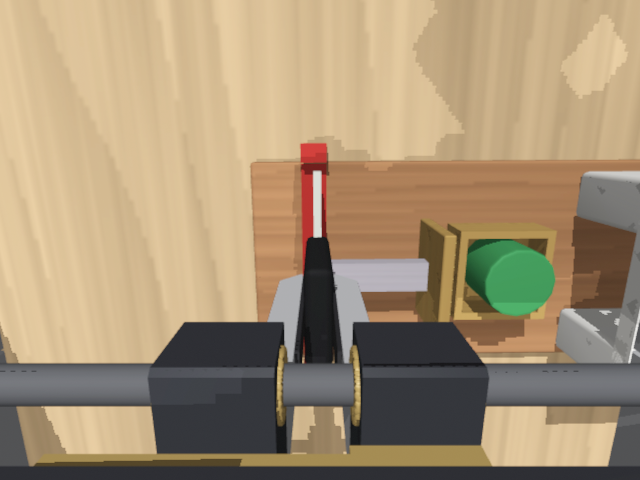

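```bash
python3 -c "
from cell import manip
s=manip.sense();print(s['clock'],s['tcp_pos'],s['wrist_force'],s['width']);print(manip.sign_off())"
```

```text
11.2667 [ 0.43465644 -0.18570655  0.04968316] [ 7.26358623 -1.09866624 -5.10937902] 0.13024192992285144
the job is handed in; nothing more can be done
None
```

I dropped the green soap through the funnel into the shut drawer. I then pulled the drawer out by its handle to the red mark and handed in at 11.3 s, still holding the handle. The sign-off gives no verdict.

**Soap:** it stands upright on the pocket floor. Its top measured about 47 mm above the work surface, which is what it should be there.

**Handle:** the last wrist picture shows the pointer over the red stripe, about 1.5 mm short of the middle (8 mm is allowed). The drawer came out about 83 mm by the tool's travel, against a measured target of 84 mm.

**Grip:** the fingers are closed on the 12 mm paddle and the pull is steady at about 7 N, which matches the spring at that distance.

**Disagreements:**
- One wrist reading, taken just as a move ended, was about 5 mm off in x and 3 to 5 mm in z. I repeated it with the arm at rest and used that one.
- At the end, the wrist camera's handle and mark positions differed by 3 to 5 mm, partly because the gripper hid some of the stripe. I relied on the picture and the tool's travel instead.
- The top camera's view of the mark was blocked then, so I couldn't use it as a second check.

The moves were planned clear of the other soaps and the bystanders, but I didn't measure their positions again at the end.

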